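# Tip the sorting board and bin ball and nut

### The job

On the garage bench a steel ball and a brass hex nut lie on the plywood tipping board. Press the board's red pad down until the ball has rolled off into the green catch tray while the nut stays behind on the board, never touching the ball yourself, and let the board spring back. Then pick the nut off the board and put it in the blue tray, not the yellow one.

Things in the scene. Friction and masses are not known exactly. Their poses are not given: they have to be found in the camera images.
- sorter: Fixed wooden stand of the tipping board. Origin: on the bench under the board's middle, z up. Board: inside 230 mm (x) by 200 mm (y), top 64 mm above the bench, hinged on the x-parallel line y = 0, 60 mm up; rims 16 mm high at both x sides, 20 mm at its +y end, open at its -y end (y = -100 mm), where the ball leaves into the catch tray. Red pad at the +x side.
- catch (a point): Centre of the inner floor of the green catch tray with black lining, fixed to the stand at the board's open end: 250 mm (sorter's x) by 124 mm (sorter's y), walls 5 mm thick and 50 mm high, only a 13 mm sill next to the board; floor 5 mm above the bench.
- board (a joint): Tilt of the board, rad. 0 = at rest, leaning back 1.5 degrees so that the ball does not roll off by itself; grows to a stop at 0.30 as the red pad is pressed and the open end sinks. Springs back to 0, damped, when released. The pad needs about 4 N to start and 9 N (slowly) at the stop. Held above 0.2 the ball is off within 1.5 s; the nut stays by friction.
- pad (a point): Point on top of the red plastic pad to press straight down on, 158 mm in x and -70 mm in y from the sorter's origin, 66 mm above the bench at rest. The pad is 8 mm thick and shows 62 mm (sorter's x) by 50 mm (sorter's y), this point near its middle; it sinks about 20 mm from rest to stop.
- ball_center (a point): Centre of the polished steel ball, 30 mm in diameter, 110 g, at the start on the left or right half of the board.
- nut: Brass-coloured hexagon nut lying flat on the board on the other half from the ball: 36 mm across flats (41.6 mm across corners), 19 mm high, 22 mm bore, 110 g. Origin: centre of its underside, z up. One pair of flats faces its +x and -x, the others follow every 60 degrees.
- tray: Blue open plastic tray fixed to the bench, 120 mm (x) by 150 mm (y), 40 mm high, walls 4 mm, floor about 4 mm thick. Origin: centre of its underside, z up. A yellow tray of the same shape, not wanted, stands beside it; which is the nearer varies.
Mind the look-alikes: they are no part of the job. Leave any pink or purple look-alike of the nut alone.

How it is judged:
On the way:
1. the ball has rolled into the green catch tray while the nut is still on the board (x of ball_center in the frame of sorter between -0.12 and 0.12 m and y of ball_center in the frame of sorter between -0.232 and -0.108 m and z of ball_center in the frame of sorter between 0.005 and 0.05 m and x of nut in the frame of sorter between -0.115 and 0.115 m and y of nut in the frame of sorter between -0.1 and 0.1 m and z of nut in the frame of sorter between 0.03 and 0.11 m), for 0.2 s.
At the end, for the whole second after the job is handed in: The ball lies in the green catch tray, the nut lies at rest inside the blue tray (its origin within the tray's outline and below its rim), and the board is back at rest (below 0.04 rad) (x of ball_center in the frame of sorter between -0.12 and 0.12 m and y of ball_center in the frame of sorter between -0.232 and -0.108 m and z of ball_center in the frame of sorter between 0.005 and 0.05 m and x of nut in the frame of tray between -0.06 and 0.06 m and y of nut in the frame of tray between -0.075 and 0.075 m and z of nut in the frame of tray between -0.002 and 0.04 m and value of joint board below 0.04 rad and linear speed of nut below 0.03 m/s); the robot touches nothing.
It fails at once if the gripper or arm touches the ball (contact force between any of the fingers, the arm and ball above 0.3 N).
It also fails if it takes over 54 s, if anything falls off the work surface, if the arm or the gripper's body presses on something with over 40 N, if the wrist force passes 120 N, or if a joint passes its speed limit or range.

### The arm

A 6-joint arm with a two-finger parallel gripper is mounted at the origin on the work surface. World frame = base frame: x ahead of the robot, y to its left, z up, the work surface at z = 0. Lengths are in m, angles in rad, forces in N, time in s.
With the tool pointing down it reaches from about 0.35 to 0.95 m from the base axis. Payload 17.4 kg.
Tool frame: the origin (TCP) lies midway between the tips of the shut fingers; the grasp point (between the pads) lies 19 mm behind it; z points along the fingers, y is the line along which they close (so a half turn about z gives the same grasp; the last joint's range is limited). The gripper opens to 93 mm and grips with 3 to 60 N. Pads are 15 mm wide; open, the fingers measure 128 mm over their backs; the gripper's body (75 mm by 188 mm) begins 65 mm behind the grasp point.
Start: joints at [1.288, 0.116, 1.442, -0, 1.584, -0.038], TCP at [0.164, 0.655, 0.191] pointing down, gripper open.
Joint ranges: [-2.83, 2.83], [-0.83, 2.19], [0.07, 2.5], [-1.14, 4.28], [0.01, 3], [-2.97, 2.97]. Speed limits (rad/s): [1.89, 1.89, 2.22, 3.14, 3.14, 3.14].

### API

Orientations are given as a 3x3 rotation matrix whose columns are the frame's x, y, z axes.
In Python, from plant import get_obs, read_camera, sign_off gives the robot as it stands.
- The arm moves only by the shell command python3 -m jog 'ROWS' [OPENING]. ROWS is JSON, a list that holds one entry, the list of rows, each a list of 6 numbers: the shift along the tool's x, y, z normalised to -1 to 1, where 1 is 0.02 m, then the turn, a rotation vector about the tool's x, y, z normalised to -1 to 1, where 1 is 0.08 rad. In form: [[[dx, dy, dz, ax, ay, az], ...]]. A call has 1 to 8 rows; each row shifts and turns the commanded pose from where the row before left it, along the tool's axes as they then stand; what a row does not reach is not made up. A row lasts 1/10 s, in which the tool goes at most 50 mm and 8.59 degrees, less where a joint would pass 70% of its speed; a pose out of reach is approached as far as the arm can. A call with a number of a shift or a turn outside -1 to 1 is refused whole. A call with a gripper value outside its range is refused whole. OPENING is the gripper command: -1 is shut, 1 is fully open, values between are in proportion, set as the call begins (- or left out, the last holds). The fingers move at their own pace and stop on an object; the grip force is fixed at half the most. Time passes only in rows, so rows that do not move let the fingers close. It gives the time, the measured TCP pose, the force, the opening and the grip force at its end, in the units of the state.
- get_obs(): the state, without advancing time (a new reading comes with each control period).
- read_camera(name): name is "side" or "top" or "wrist"; returns a dict with "color" (420x560x3 uint8, red, green, blue), "K" (3x3 intrinsics, pixels), "xyz" and "orientation" of the camera in the world; the wrist camera has in their place "mount" (4x4, takes a point from camera to tool coordinates, whose origin is the TCP and whose axes are the flange's). Camera axes: x right, y down, z forward; pixel columns grow to the right and rows downward; lengths in m; the calibration is good to about 2 mm. The wrist camera is an equidistant fisheye: a pixel r from the principal point sees the ray r / f radians off the axis. A picture is of the moment at which its call begins: read the wrist's pose just before it. There is no depth.
- sign_off(): hands the job in; it is judged then, once.
The state is a dict: "clock": time; "qpos": joint angles; "qvel": joint speeds; "joint_torque": joint torques, N m; "eef_pos": TCP position; "tool_rot": TCP orientation; "wrist_force": force on the tool from outside, world axes, zero at the start; "torque": the same for the moment, N m; "gripper_width": opening from 0.0 (shut) to 1.0 (fully open); "finger_force": force on a finger pad.
Only numpy, scipy, OpenCV 4.12 (cv2) and the standard library are available. Lean on these libraries where they do the work, as an engineer would, in place of code of your own. Each camera call takes 0.05 s, during which the arm holds its last target. There are 200 camera calls.

## Working session

There is one attempt and no reset: what is moved stays moved. The work goes in short steps, Python scripts to look and compute and a shell command to move; the robot and the scene stay as the last step left them, time stands still between calls to the robot, and variables do not carry over. Pictures are saved under pics/ and viewed, at most 10 in all, crops included, and the job is handed in when it is done.

```bash
mkdir -p pics; python3 - <<'E'
from plant import *
import cv2
for n in("top","side"):
    c=read_camera(n); cv2.imwrite(f"pics/{n}0.png",c["color"][:,:,::-1]); print(n,c["K"],c["xyz"],c["orientation"])
o=get_obs();print(o["clock"],o["eef_pos"],o["tool_rot"])
E
```

```text
top [[471.3554969    0.         284.45865906]
 [  0.         471.3554969  217.45743004]
 [  0.           0.           1.        ]] [0.52922282 0.03685139 0.94271042] [[-0.0248732  -0.99817951  0.05494529]
 [-0.99967506  0.02452864 -0.00693655]
 [ 0.00557619 -0.05509997 -0.99846527]]
side [[390.37644035   0.         279.97720786]
 [  0.         390.37644035 212.27261778]
 [  0.           0.           1.        ]] [ 0.39008659 -0.3368153   0.57861496] [[ 0.88989395 -0.35301184  0.28891417]
 [-0.45615738 -0.69285302  0.55845781]
 [ 0.00303284 -0.62875856 -0.77759467]]
0.1 [0.16355983 0.65466321 0.18987611] [[-9.70175625e-01  2.42402912e-01 -2.91793262e-04]
 [ 2.42403085e-01  9.70175090e-01 -1.01907705e-03]
 [ 3.60633104e-05 -1.05941530e-03 -9.99999438e-01]]
```

View pics/top0.png

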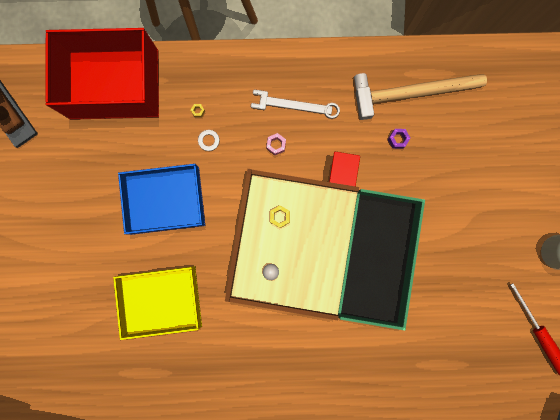

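View pics/side0.png

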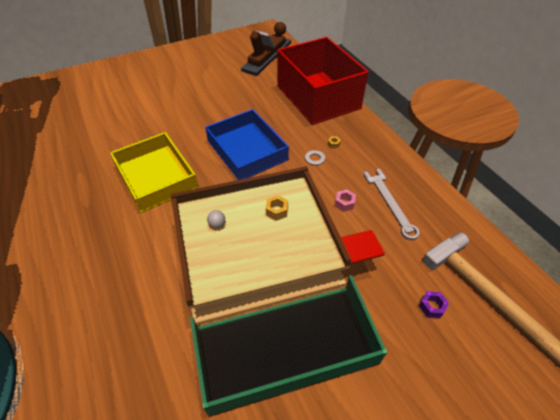

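Top view: the ball is at (271,271), the red pad at (344,168), the blue tray at (162,200) and the yellow tray at (157,302). Nut candidates are brass on the board (280,216), small brass on the bench (198,110), pink (276,144) and purple (399,139). The one on the board fits, being brass, large and on the other half from the ball. Next I confirm it in a crop and measure.

```bash
cat > h.py <<'E'
from plant import *
import cv2, numpy as np
def bp(c,uv,z):
    uv=np.atleast_2d(np.array(uv,float)); d=np.c_[uv,np.ones(len(uv))]@np.linalg.inv(c["K"]).T@np.array(c["orientation"]).T
    o=np.array(c["xyz"]); return o+d*((z-o[2])/d[:,2])[:,None]
def blob(c,lo,hi,roi):
    x0,y0,x1,y1=roi; h=cv2.cvtColor(c["color"],cv2.COLOR_RGB2HSV)
    m=np.zeros(h.shape[:2],np.uint8); m[y0:y1,x0:x1]=cv2.inRange(h,lo,hi)[y0:y1,x0:x1]
    return max(cv2.findContours(m,0,1)[0],key=cv2.contourArea)
E
python3 - <<'E'
from h import *
c=read_camera("top")
cv2.imwrite("pics/crop.png",cv2.resize(c["color"][180:300,220:380,::-1],None,fx=4.5,fy=4.5,interpolation=2))
p=lambda n,v:print(n,np.round(v,4).tolist())
pad=blob(c,(0,150,80),(6,255,255),(318,140,375,195)); r=cv2.minAreaRect(pad); print("pad",r)
p("padc",bp(c,cv2.boxPoints(r),.066))
tr=blob(c,(105,120,60),(125,255,255),(100,150,220,245)); p("tray",bp(c,cv2.boxPoints(cv2.minAreaRect(tr)),.04))
# board corners (rim top) as seen
p("catch corners TL,TR,BR,BL z.055",bp(c,[(358,191),(423,200),(404,328),(340,316)],.055))
p("nut",bp(c,[(280,216)],.083)); p("ball",bp(c,[(271,271)],.079))
E
```

```text
pad ((344.270263671875, 168.3783721923828), (26.63263702392578, 31.235807418823242), 9.462322235107422)
padc [[0.6426, -0.0534, 0.066], [0.7006, -0.0648, 0.066], [0.6911, -0.1139, 0.066], [0.6332, -0.1024, 0.066]]
tray [[0.6739, 0.3507, 0.04], [0.6882, 0.1955, 0.04], [0.5678, 0.1836, 0.04], [0.5538, 0.3377, 0.04]]
catch corners TL,TR,BR,BL z.055 [[0.6248, -0.1098, 0.055], [0.6047, -0.2323, 0.055], [0.3662, -0.187, 0.055], [0.3914, -0.0683, 0.055]]
nut [[0.5794, 0.039, 0.083]]
ball [[0.4796, 0.0578, 0.079]]
```

View pics/crop.png

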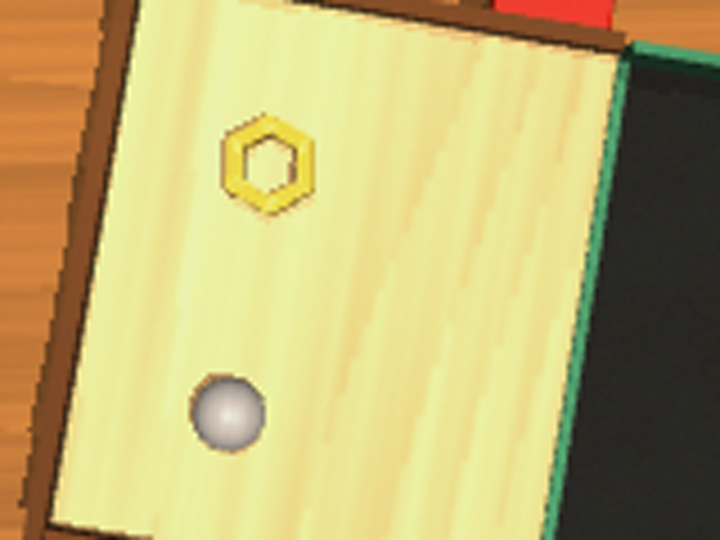

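The crop confirms a brass hexagon on the board at about pixel (279.6,216.7), with two flats facing world ±y. Moving above the pad with the gripper shut, and squaring the tool to the nut on the way.

```bash
python3 -m jog '[[[0,0,0,0,0,-1],[0,0,0,0,0,-1],[0,0,0,0,0,-1],[-0.68,-1,0,0,0,0],[-0.68,-1,0,0,0,0],[-0.68,-1,0,0,0,0],[-0.68,-1,0,0,0,0],[-0.68,-1,0,0,0,0]]]' -1
python3 -m jog '[[[-0.68,-1,0,0,0,0],[-0.68,-1,0,0,0,0],[-0.68,-1,0,0,0,0],[-0.68,-1,0,0,0,0],[-0.68,-1,0,0,0,0],[-0.68,-1,0,0,0,0],[-0.68,-1,0,0,0,0],[-0.68,-1,0,0,0,0]]]'
python3 -m jog '[[[-0.68,-1,0,0,0,0],[-0.68,-1,0,0,0,0],[-0.68,-1,0,0,0,0],[-0.68,-1,0,0,0,0],[-0.68,-1,0,0,0,0],[-0.68,-1,0,0,0,0],[-0.68,-1,0,0,0,0],[-0.68,-1,0,0,0,0]]]'
python3 -m jog '[[[-0.68,-1,0,0,0,0],[-0.68,-1,0,0,0,0],[-0.68,-1,0,0,0,0],[-0.68,-1,0,0,0,0],[-0.68,-1,0,0,0,0],[-0.68,-1,0,0,0,0],[-0.68,-1,0,0,0,0],[-0.68,-1,0,0,0,0]]]'
python3 -m jog '[[[-0.68,-1,0,0,0,0],[-0.68,-1,0,0,0,0],[-0.68,-1,0,0,0,0],[-0.68,-1,0,0,0,0],[-0.68,-1,0,0,0,0],[-0.68,-1,0,0,0,0],[-0.68,-1,0,0,0,0],[-0.68,-1,0,0,0,0]]]'
```

```text
clock: 0.95
eef_pos: [0.2315, 0.5536, 0.1903]
tool_rot: [[-1.0, 0.005, -0.0], [0.005, 1.0, -0.0], [0.0, -0.0, -1.0]]
wrist_force: [0.1, 0.3, -0.2]
gripper_width: 0.361
finger_force: 0.0
clock: 1.75
eef_pos: [0.3395, 0.3931, 0.1904]
tool_rot: [[-1.0, 0.005, -0.0], [0.005, 1.0, -0.0], [0.0, -0.0, -1.0]]
wrist_force: [0.5, 0.9, -0.5]
gripper_width: 0.005
finger_force: 0.0
clock: 2.55
eef_pos: [0.4475, 0.2326, 0.1904]
tool_rot: [[-1.0, 0.005, -0.0], [0.005, 1.0, -0.0], [0.0, -0.0, -1.0]]
wrist_force: [0.6, -1.5, 0.6]
gripper_width: 0.009
finger_force: 0.0
clock: 3.35
eef_pos: [0.5556, 0.0721, 0.1903]
tool_rot: [[-1.0, 0.005, -0.0], [0.005, 1.0, -0.0], [0.0, -0.0, -1.0]]
wrist_force: [0.8, 0.3, 0.1]
gripper_width: 0.004
finger_force: 0.0
clock: 4.15
eef_pos: [0.6636, -0.0884, 0.1902]
tool_rot: [[-1.0, 0.005, -0.0], [0.005, 1.0, 0.0], [0.0, 0.0, -1.0]]
wrist_force: [-0.6, 0.3, -0.2]
gripper_width: 0.006
finger_force: 0.0
```

```bash
python3 -m jog '[[[-0.17,0.2,1,0,0,0],[0,0,1,0,0,0],[0,0,1,0,0,0],[0,0,1,0,0,0],[0,0,1,0,0,0],[0,0,0.8,0,0,0],[0,0,0.2,0,0,0],[0,0,0,0,0,0]]]'
python3 -m jog '[[[0,0,0.15,0,0,0],[0,0,0.15,0,0,0],[0,0,0.15,0,0,0],[0,0,0.15,0,0,0],[0,0,0.15,0,0,0],[0,0,0.15,0,0,0],[0,0,0.1,0,0,0],[0,0,0,0,0,0]]]'
python3 -m jog '[[[0,0,0,0,0,0],[0,0,0,0,0,0],[0,0,0,0,0,0],[0,0,0,0,0,0],[0,0,0,0,0,0],[0,0,0,0,0,0],[0,0,0,0,0,0],[0,0,0,0,0,0]]]'
python3 -c '
from h import *
cv2.imwrite("pics/press.png",read_camera("side")["color"][:,:,::-1])'
```

```text
clock: 4.95
eef_pos: [0.6665, -0.0835, 0.0702]
tool_rot: [[-1.0, 0.005, -0.001], [0.005, 1.0, 0.0], [0.001, 0.0, -1.0]]
wrist_force: [0.1, 0.4, 1.2]
gripper_width: 0.006
finger_force: 0.0
clock: 5.75
eef_pos: [0.6665, -0.0835, 0.0501]
tool_rot: [[-1.0, 0.005, -0.001], [0.005, 1.0, 0.0], [0.001, 0.0, -1.0]]
wrist_force: [0.1, -0.2, 0.3]
gripper_width: 0.007
finger_force: 0.0
clock: 6.55
eef_pos: [0.6666, -0.0836, 0.0505]
tool_rot: [[-1.0, 0.005, -0.0], [0.005, 1.0, 0.0], [0.0, 0.0, -1.0]]
wrist_force: [-1.1, 0.4, -0.1]
gripper_width: 0.006
finger_force: 0.0
```

View pics/press.png

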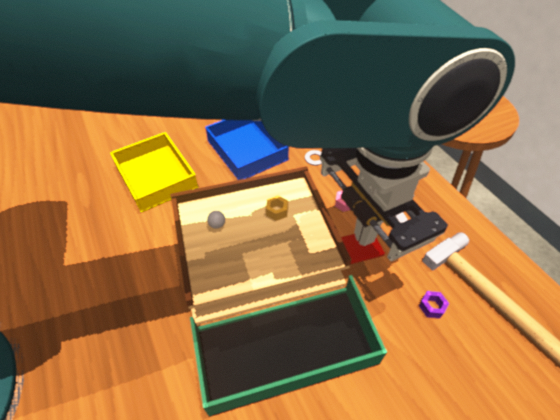

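The side view shows the ball still at (216,219), the nut at (277,207), and no contact force. The fingertip seems to be beyond the pad (363,248). Triangulating to check.

```bash
python3 - <<'E'
from h import *
c=read_camera("side"); R=np.array(c["orientation"]);o=np.array(c["xyz"])
def pr(p):
    q=(np.array(p)-o)@R; q=c["K"]@(q/q[2]); return q[:2].round(1)
print("tcp",pr(get_obs()["eef_pos"]))
for z in(.03,.05,.066):
    print(z,pr((.667,-.0835,z)))
for P in [[0.6426,-0.0534,0.066],[0.7006,-0.0648,0.066],[0.6911,-0.1139,0.066],[0.6332,-0.1024,0.066],(.3914,-.0683,.055),(.3662,-.187,.055)]: print(pr(P))
cv2.imwrite("pics/c2.png",cv2.resize(c["color"][170:290,300:460,::-1],None,fx=4.5,fy=4.5,interpolation=2))
E
```

```text
tcp [359.7 248.7]
0.03 [357.8 255.5]
0.05 [359.8 248.8]
0.066 [361.4 243.2]
[338.2 235.1]
[371.9 227. ]
[385.3 251.7]
[350.2 260.5]
[193.9 312.2]
[206.4 400.9]
```

View pics/c2.png

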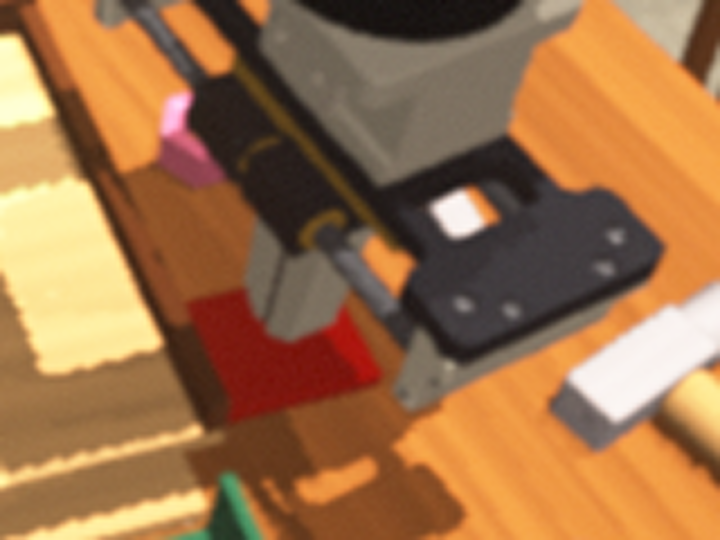

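```bash
python3 -m jog '[[[0,0,0.1,0,0,0],[0,0,0.1,0,0,0],[0,0,0.1,0,0,0],[0,0,0,0,0,0]]]'
python3 - <<'E'
from h import *
a=cv2.imread("pics/side0.png")[:,:,::-1]; c=read_camera("side")
for im in(a,c["color"]):
    b=blob({"color":im},(0,150,60),(6,255,255),(330,220,395,280)); print(cv2.boundingRect(b), cv2.approxPolyDP(cv2.convexHull(b),2,True)[:,0].tolist())
E
```

```text
clock: 7.05
eef_pos: [0.6664, -0.0835, 0.044]
tool_rot: [[-1.0, 0.005, -0.001], [0.005, 1.0, 0.0], [0.001, 0.0, -1.0]]
wrist_force: [-0.5, 0.0, 1.2]
gripper_width: -0.001
finger_force: 0.0
(341, 230, 44, 34) [[371, 230], [384, 253], [350, 263], [341, 237]]
(342, 234, 43, 30) [[377, 238], [384, 252], [382, 255], [350, 262], [342, 237], [352, 234]]
```

```bash
python3 - <<'E'
from h import *
im=read_camera("side")["color"][210:280,325:405,::-1]
b=cv2.resize(im,None,fx=8,fy=8,interpolation=2); cv2.imwrite("pics/c3.png",b)
E
```

```text
(no output)
```

View pics/c3.png

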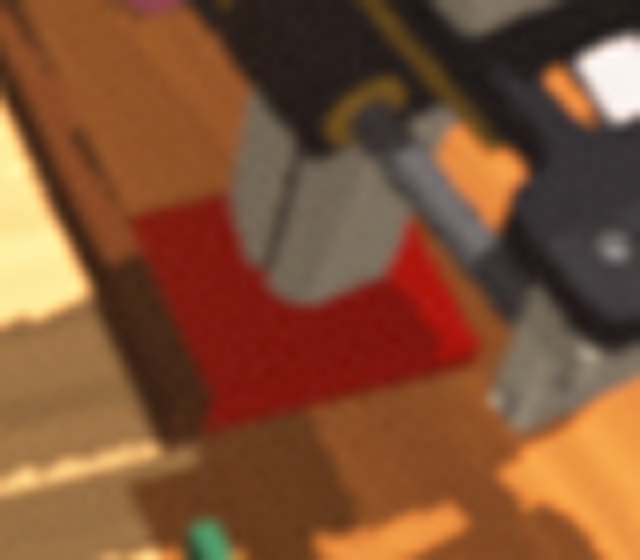

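The picture shows the tip, with its lowest corner at (362,248), hovering just over the pad and not touching. It sits somewhat higher than the reported TCP. I'll keep descending slowly and watch the force.

```bash
python3 -m jog '[[[0,0,0.15,0,0,0],[0,0,0.15,0,0,0],[0,0,0,0,0,0]]]'
python3 - <<'E'
from h import *
print(get_obs()["wrist_force"])
c=read_camera("wrist"); cv2.imwrite("pics/w.png",c["color"][:,:,::-1]); print(c["K"],c["mount"])
E
```

```text
clock: 7.45
eef_pos: [0.6667, -0.0836, 0.0383]
tool_rot: [[-1.0, 0.005, -0.0], [0.005, 1.0, 0.0], [0.0, 0.0, -1.0]]
wrist_force: [-0.5, 0.4, 0.7]
gripper_width: 0.007
finger_force: 0.0
[-0.53570598  0.36637941  0.68563538]
[[325.1922621    0.         278.73522672]
 [  0.         325.1922621  211.58789229]
 [  0.           0.           1.        ]] [[ 1.36762931e-03 -9.56697430e-01 -2.91081016e-01  8.05586218e-02]
 [ 9.99999018e-01  1.21966562e-03  6.89763309e-04 -1.61301642e-03]
 [-3.04873278e-04 -2.91081673e-01  9.56698158e-01 -1.93101820e-01]
 [ 0.00000000e+00  0.00000000e+00  0.00000000e+00  1.00000000e+00]]
```

View pics/w.png

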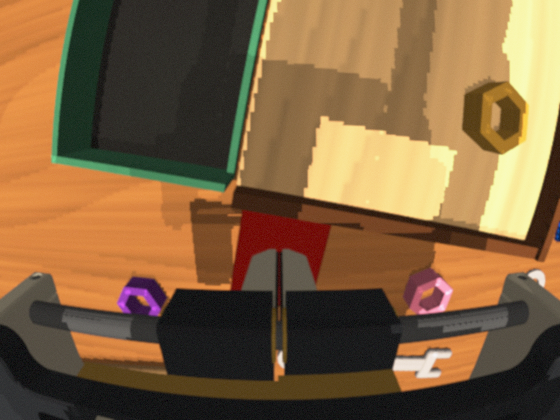

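The wrist view shows both tips at (280,250), over the middle of the red pad. Their place in the picture puts them about 20 mm above the nominal TCP, so I keep going down.

```bash
python3 -m jog '[[[0,0,0.15,0,0,0],[0,0,0.15,0,0,0],[0,0,0,0,0,0]]]'; python3 -m jog '[[[0,0,0.15,0,0,0],[0,0,0.15,0,0,0],[0,0,0,0,0,0]]]'
```

```text
clock: 7.8
eef_pos: [0.6668, -0.0838, 0.033]
tool_rot: [[-1.0, 0.005, 0.001], [0.005, 1.0, -0.0], [-0.001, -0.0, -1.0]]
wrist_force: [-2.9, -0.7, 6.9]
gripper_width: 0.008
finger_force: 3.4
clock: 8.1
eef_pos: [0.6669, -0.0836, 0.0272]
tool_rot: [[-1.0, 0.005, 0.001], [0.005, 1.0, -0.0], [-0.001, -0.0, -1.0]]
wrist_force: [-2.1, 0.6, 7.5]
gripper_width: 0.002
finger_force: 4.0
```

Contact came at a reported z of about 0.036, so the tips stand about 30 mm short of the reported TCP. Pressing on to about 17 mm of sink and holding.

```bash
python3 -m jog '[[[0,0,0.15,0,0,0],[0,0,0.15,0,0,0],[0,0,0.1,0,0,0],[0,0,0,0,0,0],[0,0,0,0,0,0],[0,0,0,0,0,0],[0,0,0,0,0,0],[0,0,0,0,0,0]]]'; python3 -m jog '[[[0,0,0,0,0,0],[0,0,0,0,0,0],[0,0,0,0,0,0],[0,0,0,0,0,0],[0,0,0,0,0,0],[0,0,0,0,0,0],[0,0,0,0,0,0],[0,0,0,0,0,0]]]'
python3 - <<'E'
from h import *
c=read_camera("side"); cv2.imwrite("pics/press2.png",c["color"][:,:,::-1])
E
```

```text
clock: 8.9
eef_pos: [0.6672, -0.0831, 0.0198]
tool_rot: [[-1.0, 0.005, 0.001], [0.005, 1.0, 0.001], [-0.001, 0.001, -1.0]]
wrist_force: [-2.7, 3.6, 10.4]
gripper_width: 0.006
finger_force: 4.7
clock: 9.7
eef_pos: [0.6672, -0.0831, 0.0198]
tool_rot: [[-1.0, 0.005, 0.001], [0.005, 1.0, 0.001], [-0.001, 0.001, -1.0]]
wrist_force: [-3.0, 2.8, 10.6]
gripper_width: 0.007
finger_force: 4.7
```

View pics/press2.png

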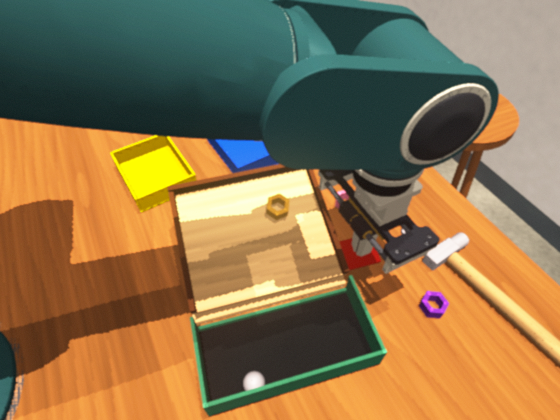

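The side view shows the ball in the green tray (254,382) and the nut still on the board (277,207). Releasing gently, rising, and moving over the nut with the gripper open.

```bash
python3 -m jog '[[[0,0,-0.25,0,0,0],[0,0,-0.25,0,0,0],[0,0,-0.25,0,0,0],[0,0,-0.25,0,0,0],[0,0,-1,0,0,0],[0,0,-1,0,0,0],[0,0,-1,0,0,0],[0,0,-1,0,0,0]]]'
python3 -m jog '[[[0,0,-1,0,0,0],[0.64,0.88,0,0,0,0],[0.64,0.88,0,0,0,0],[0.64,0.88,0,0,0,0],[0.64,0.88,0,0,0,0],[0.64,0.88,0,0,0,0],[0.64,0.88,0,0,0,0],[0.64,0.88,0,0,0,0]]]' 1
python3 -m jog '[[[0,0,0,0,0,0],[0,0,0,0,0,0]]]'
python3 - <<'E'
from h import *
o=get_obs(); c=read_camera("wrist"); K=c["K"]; M=np.array(c["mount"])
cv2.imwrite("pics/w2.png",c["color"][:,:,::-1])
T=np.eye(4);T[:3,:3]=o["tool_rot"];T[:3,3]=o["eef_pos"]; X=T@M; 
h=cv2.cvtColor(c["color"],cv2.COLOR_RGB2HSV)
def pix(p):
    q=np.linalg.inv(X)@np.r_[p,1]; t=np.arctan2(np.hypot(*q[:2]),q[2]); d=q[:2]/np.hypot(*q[:2]); return (K[0,0]*t*d+K[:2,2]).round(1)
print(o["eef_pos"],"nut pred",pix((.578,.040,.083)))
E
```

```text
clock: 10.55
eef_pos: [0.6665, -0.0835, 0.1195]
tool_rot: [[-1.0, 0.005, -0.0], [0.005, 1.0, 0.0], [0.0, 0.0, -1.0]]
wrist_force: [0.3, -0.4, -1.3]
gripper_width: 0.005
finger_force: 0.0
clock: 11.35
eef_pos: [0.5766, 0.0414, 0.1386]
tool_rot: [[-1.0, 0.005, -0.0], [0.005, 1.0, 0.0], [0.0, 0.0, -1.0]]
wrist_force: [-0.6, -0.4, -0.3]
gripper_width: 0.645
finger_force: 0.0
clock: 11.55
eef_pos: [0.5775, 0.0407, 0.1388]
tool_rot: [[-1.0, 0.004, 0.001], [0.004, 1.0, -0.0], [-0.001, -0.0, -1.0]]
wrist_force: [0.3, 0.1, -0.4]
gripper_width: 0.809
finger_force: 0.0
[0.57745929 0.04066667 0.1388317 ] nut pred [279.7 217.9]
```

View pics/w2.png

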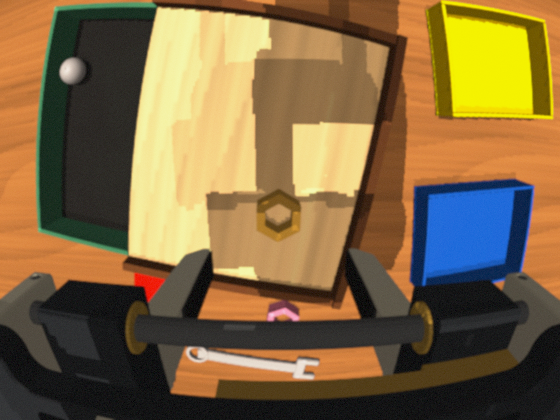

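The wrist view shows the nut at (278.5,214.5), 2–3 mm from where it was predicted, with flats facing the fingers. The board is level, the ball is in the green tray, and the blue tray is at (472,232). The fully open fingers would come close to the back rim, so I set the opening to about 60 mm before descending.

```bash
python3 -m jog '[[[0.1,-0.05,0.5,0,0,0],[0,0,0.5,0,0,0],[0,0,0.5,0,0,0],[0,0,0.5,0,0,0],[0,0,0.5,0,0,0],[0,0,0.5,0,0,0],[0,0,0.5,0,0,0],[0,0,0.5,0,0,0]]]' 0.29
python3 -m jog '[[[0,0,0.4,0,0,0],[0,0,0.3,0,0,0],[0,0,0.2,0,0,0],[0,0,0.1,0,0,0],[0,0,0,0,0,0]]]'
```

```text
clock: 12.4
eef_pos: [0.5757, 0.0391, 0.0577]
tool_rot: [[-1.0, 0.005, 0.0], [0.005, 1.0, 0.0], [-0.0, 0.0, -1.0]]
wrist_force: [0.2, 0.1, 0.2]
gripper_width: 0.645
finger_force: 0.0
clock: 12.9
eef_pos: [0.5757, 0.0391, 0.0385]
tool_rot: [[-1.0, 0.005, -0.0], [0.005, 1.0, -0.0], [0.0, -0.0, -1.0]]
wrist_force: [0.6, -0.3, 0.3]
gripper_width: 0.643
finger_force: 0.0
```

```bash
python3 -m jog '[[[0,0,0,0,0,0],[0,0,0,0,0,0],[0,0,0,0,0,0],[0,0,0,0,0,0],[0,0,0,0,0,0],[0,0,0,0,0,0],[0,0,0,0,0,0],[0,0,0,0,0,0]]]' -1
python3 -m jog '[[[0,0,-0.3,0,0,0],[0,0,-0.5,0,0,0],[0,0,-0.8,0,0,0],[0,0,-0.8,0,0,0],[0,0,-0.8,0,0,0],[0,0,-0.8,0,0,0],[0,0,-0.8,0,0,0],[0,0,0,0,0,0]]]'
```

```text
clock: 13.7
eef_pos: [0.5758, 0.0391, 0.0388]
tool_rot: [[-1.0, 0.005, 0.0], [0.005, 1.0, 0.0], [-0.0, 0.0, -1.0]]
wrist_force: [-0.5, 0.7, 3.8]
gripper_width: 0.384
finger_force: 29.9
clock: 14.5
eef_pos: [0.5767, 0.0391, 0.1375]
tool_rot: [[-1.0, 0.005, 0.004], [0.005, 1.0, 0.0], [-0.004, 0.0, -1.0]]
wrist_force: [0.8, 0.2, -0.6]
gripper_width: 0.391
finger_force: 29.9
```

Gripped 36 mm across the flats at 30 N, and the nut is lifted. Moving to the blue tray, whose centre is at about (0.621, 0.266).

```bash
python3 -m jog '[[[-0.1,0.5,0,0,0,0],[-0.2,0.9,0,0,0,0],[-0.2,0.9,0,0,0,0],[-0.2,0.9,0,0,0,0],[-0.2,0.9,0,0,0,0],[-0.2,0.9,0,0,0,0],[-0.2,0.9,0,0,0,0],[-0.2,0.9,0,0,0,0]]]'
python3 -m jog '[[[-0.2,0.9,0,0,0,0],[-0.2,0.9,0,0,0,0],[-0.2,0.9,0,0,0,0],[-0.2,0.9,0,0,0,0],[-0.1,0.7,0,0,0,0],[0,0.3,0,0,0,0],[0,0,0,0,0,0]]]'
python3 -m jog '[[[0,0,0.8,0,0,0],[0,0,0.9,0,0,0],[0,0,0.9,0,0,0],[0,0,0.9,0,0,0],[0,0,0.9,0,0,0],[0,0,0.9,0,0,0],[0,0,0.9,0,0,0],[0,0,0.4,0,0,0]]]'
python3 -m jog '[[[0,0,0.3,0,0,0],[0,0,0.3,0,0,0],[0,0,0.2,0,0,0],[0,0,0.15,0,0,0],[0,0,0,0,0,0]]]'
```

```text
clock: 15.3
eef_pos: [0.6066, 0.1766, 0.1345]
tool_rot: [[-1.0, 0.005, -0.0], [0.005, 1.0, -0.0], [0.0, -0.0, -1.0]]
wrist_force: [0.3, -1.5, -1.3]
gripper_width: 0.384
finger_force: 29.9
clock: 16.0
eef_pos: [0.6246, 0.2676, 0.1344]
tool_rot: [[-1.0, 0.004, -0.0], [0.004, 1.0, -0.0], [0.0, -0.0, -1.0]]
wrist_force: [-0.4, -0.1, -1.0]
gripper_width: 0.385
finger_force: 29.9
clock: 16.8
eef_pos: [0.624, 0.2666, -0.0001]
tool_rot: [[-1.0, 0.005, -0.002], [0.005, 1.0, -0.001], [0.002, -0.001, -1.0]]
wrist_force: [0.7, -0.0, -1.5]
gripper_width: 0.383
finger_force: 29.9
clock: 17.3
eef_pos: [0.6247, 0.2669, -0.0166]
tool_rot: [[-1.0, 0.005, -0.0], [0.005, 1.0, -0.0], [0.0, -0.0, -1.0]]
wrist_force: [0.6, 0.0, -1.2]
gripper_width: 0.388
finger_force: 29.9
```

```bash
python3 -m jog '[[[0,0,0.1,0,0,0],[0,0,0.05,0,0,0],[0,0,0,0,0,0]]]'
python3 -m jog '[[[0,0,0,0,0,0],[0,0,0,0,0,0],[0,0,0,0,0,0],[0,0,0,0,0,0],[0,0,0,0,0,0]]]' 0.29
python3 -m jog '[[[0,0,-0.3,0,0,0],[0,0,-0.8,0,0,0],[0,0,-0.8,0,0,0],[0,0,-0.8,0,0,0],[0,0,-0.8,0,0,0],[0,0,-0.8,0,0,0],[0,0,-0.8,0,0,0],[0,0,-0.8,0,0,0]]]'
python3 -m jog '[[[0,0,0,0,0,0],[0,0,0,0,0,0],[0,0,0,0,0,0]]]'
python3 - <<'E'
from h import *
cv2.imwrite("pics/end.png",read_camera("wrist")["color"][:,:,::-1])
E
```

```text
clock: 17.6
eef_pos: [0.6247, 0.2669, -0.0195]
tool_rot: [[-1.0, 0.005, 0.0], [0.005, 1.0, -0.0], [-0.0, -0.0, -1.0]]
wrist_force: [0.1, 0.3, -0.7]
gripper_width: 0.385
finger_force: 29.9
clock: 18.1
eef_pos: [0.6248, 0.2669, -0.0194]
tool_rot: [[-1.0, 0.005, 0.0], [0.005, 1.0, 0.0], [-0.0, 0.0, -1.0]]
wrist_force: [0.3, -0.2, 0.1]
gripper_width: 0.644
finger_force: 0.0
clock: 18.9
eef_pos: [0.6247, 0.2668, 0.1]
tool_rot: [[-1.0, 0.005, 0.0], [0.005, 1.0, 0.0], [-0.0, 0.0, -1.0]]
wrist_force: [0.5, -0.1, 0.1]
gripper_width: 0.647
finger_force: 0.0
clock: 19.2
eef_pos: [0.6244, 0.2667, 0.0975]
tool_rot: [[-1.0, 0.005, -0.001], [0.005, 1.0, -0.0], [0.001, -0.0, -1.0]]
wrist_force: [-0.1, 0.0, 0.1]
gripper_width: 0.645
finger_force: 0.0
```

View pics/end.png

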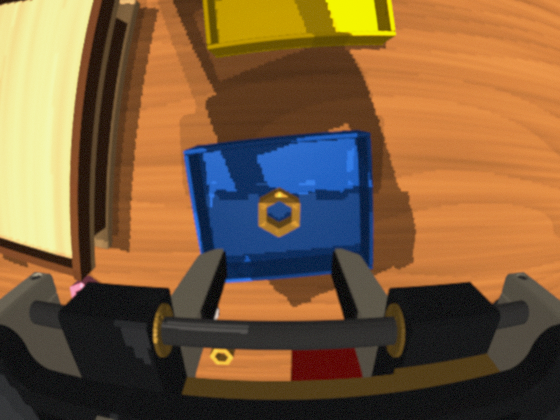

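The wrist view shows the nut lying flat in the blue tray at (279,213), with the gripper clear above it. Handing in.

```bash
python3 -c 'from plant import *; print(sign_off())'
```

```text
the job is handed in; nothing more can be done
None
```

I've handed the job in at about 19 s: the ball is in the green catch tray, the board is back at rest, and the nut lies flat in the blue tray; sign-off returned no verdict.

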